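# Record a check pull on the spring pull gauge

## Robot

A 6-joint arm with a two-finger parallel gripper is mounted at the origin on the work surface. World frame = base frame: x ahead of the robot, y to its left, z up, the work surface at z = 0. Lengths are in m, angles in rad, forces in N, time in s.
With the tool pointing down it reaches from about 0.275 to 0.75 m from the base axis. Payload 10.2 kg.
Tool frame: the origin (TCP) lies midway between the tips of the shut fingers; the grasp point (between the pads) lies 19 mm behind it; z points along the fingers, y is the line along which they close (so a half turn about z gives the same grasp; the last joint's range is limited). The gripper opens to 85 mm and grips with 20 to 120 N. Pads are 22 mm wide; open, the fingers measure 114 mm over their backs; the gripper's body (76 mm by 85 mm) begins 54 mm behind the grasp point. The pads swing forward as they close: fully open they stand 13 mm farther back than shut.
Start: joints at [-1.37, 0.313, 1.498, -0, 1.331, -0.223], TCP at [0.216, -0.479, 0.231] pointing down, gripper open.
Joint ranges: [-2.94, 2.94], [-0.97, 2.17], [0.19, 2.56], [-1.23, 4.37], [0.02, 3.11], [-2.88, 2.88]. Speed limits (rad/s): [2.39, 2.39, 3.01, 3.14, 3.14, 3.14].

## Interface

Orientations are given as a unit quaternion [x, y, z, w].
In Python, from workcell import manip, cams gives the robot as it stands.
- The arm moves only by the tool send_rows, never from a script. Its arguments are lists of equal length, an entry for each row: "travel": the shift along the tool's x, y, z in cm, a list of three; "twist": the turn about the tool's z in rad; "fingers": the opening, from -1 (shut) to 1 (fully open). A call has 1 to 8 rows; each row is the pose to reach, as a shift and turn from the pose commanded when the call began, along the tool's axes at that moment; what a row does not reach only later rows make up. A row lasts 1/10 s, in which the tool goes at most 50 mm and 8.59 degrees, less where a joint would pass 70% of its speed; a pose out of reach is approached as far as the arm can. A call with a gripper value outside its range is refused whole. The fingers move at their own pace and stop on an object; "newtons" is the grip in N (left out, the last holds). Time passes only in rows, so rows that repeat a pose let the fingers close. It gives the time, the measured TCP pose, the force, the opening and the grip force at its end, in the units of the state.
- manip.get_state(): the state, without advancing time (a new reading comes with each control period).
- cams.read_camera(name): name is "scene" or "top" or "wrist"; returns the picture (384x512x3 uint8, blue, green, red); there is no depth.
- cams.camera_info(name): a dict with "fx", "fy", "cx", "cy" (pixels), "camera_from_world" (4x4, takes a point from world to camera coordinates). Camera axes: x right, y up, looking along -z (the intrinsics and any distortion apply to the point x, -y, -z); pixel columns grow to the right and rows downward; lengths in m; the calibration is good to about 2 mm. A picture is of the moment at which its call begins: read the wrist's pose just before it. camera_info takes no time and is no camera call; for the wrist camera it gives the pose at the moment of the call.
- manip.sign_off(): hands the job in; it is judged then, once.
The state is a dict: "clock": time; "joint_pos": joint angles; "qvel": joint speeds; "joint_efforts": joint torques, N m; "eef_pos": TCP position; "eef_rot": TCP orientation; "contact_force": force on the tool from outside, world axes, zero at the start; "wrist_torque": the same for the moment, N m; "gripper_width": finger opening in m; "finger_force": force on a finger pad.
Only numpy, scipy, OpenCV 4.12 (cv2) and the standard library are available. Lean on these libraries where they do the work, as an engineer would, in place of code of your own. Each camera call takes 0.05 s, during which the arm holds its last target. There are 200 camera calls.

## Task

On the spring pull gauge, first slide the peak pointer back to zero, up against the cross arm of the pull handle. Then pull the handle out so that it pushes the peak pointer's tip level with the limit marker's tip (within 5 mm), hold it there for about a second, and ease the handle all the way home without letting it snap back, leaving the peak pointer standing at the marker. Leave the loose things around the gauge where they are.

Things in the scene. Friction and masses are not known exactly. Their poses are not given: they have to be found in the camera images.
- gauge: Fixed spring pull gauge. Grey base plate x -150..190, y -90..120, 12 mm thick. Origin on the table top; x runs from handle side to spring barrel (the handle is PULLED towards -x), y from rod line (y -45) to scale rail (y +40), z up. Barrel 44 mm diameter, x 100..190, top z 57. Scale rail x -140..50, 24 mm wide, top z 30, beside it white strip with 10 mm graduations. Heights are over the table, mm.
- pull (a joint): Travel of the pull handle towards gauge -x, m: 0 home (sprung against a stop), 0.10 the end. The spring pulls it home with 4 N at 0, rising 1 N per 10 mm. A steel cross arm on the handle (12 mm thick in x, z 32..44 mm) reaches over the scale rail to gauge y +45 mm and pushes the peak pointer ahead of it when pulled; it does not bring the pointer back.
- peak (a joint): Reading of the peak pointer, m: its distance from zero towards the gauge's -x, 0 to 0.11. At 0 it touches the cross arm of the handle at home. It stays where it is left (light drag, 1.5 N) and can never be less than joint pull.
- paddle_top (a point): Centre of the top edge of the pull handle, a black upright paddle 16 mm thick (gauge x), 50 mm wide (y), z 32..92 mm, on a steel shoe and a 12 mm rod (axis z 37 mm) running into the barrel. Moves with the handle; when home it is at gauge x +20, y -45, z 92 mm, and the barrel begins 72 mm behind the paddle. Axes as the gauge.
- dog_face (a point): On the cross arm, over the scale rail, at the face (towards gauge -x) that pushes the peak pointer, z 38 mm. When they touch, the pointer's tip lies 15 mm further towards gauge -x than this face.
- tab_top (a point): Centre of the top edge of the peak pointer's upright aluminium finger tab, z 91 mm. The tab is 14 mm thick (gauge x), 30 mm wide (y), z 46..91, on a saddle 30 x 34 mm (z 31..46) riding on the scale rail at y +40. Axes as the gauge.
- peak_tip (a point): The tip of the small dark arrow on the peak pointer's foot, pointing to gauge +y over the scale, at gauge y +65, z 36 mm, the same gauge x as the tab.
- marker_tip (a point): The tip of the limit marker's arrow, pointing to gauge -y at the scale, at gauge y +68, z 36 mm. The marker is a fixed dark steel block 22 mm wide (x), 66 mm long (y) with a flat steel arrow on it, top at z 36 mm (its clamp screw at z 44), set 45 to 85 mm from zero. Axes as the gauge.
- flange: Bystander: turned steel flange, 84 mm diameter, 42 mm high, loose, off the barrel end of the gauge. Origin under its centre.
- vblock: Bystander: steel V-block, 70 x 50 x 42 mm, loose, off the handle end of the gauge. Origin under its centre.
- case: Bystander: closed wooden gauge-block case, 170 x 100 x 35 mm, loose, on the table to the right. Origin under its centre.

How it is judged:
By the outcome, as a careful person would: the job done as asked, in the order asked, and still so for the second after the job is handed in, with the robot touching nothing.
It also fails if it takes over 51 s, if anything falls off the work surface, if the arm or the gripper's body presses on something with over 40 N, if the wrist force passes 120 N, or if a joint passes its speed limit or range.

## Working session

There is one attempt and no reset: what is moved stays moved. The work goes in short steps, Python scripts to look and compute and a tool call to move; the robot and the scene stay as the last step left them, time stands still between calls to the robot, and variables do not carry over. Pictures are saved under pics/ and viewed, at most 11 in all, crops included, and the job is handed in when it is done.

Besides the shell and the picture viewer there is one more tool, called after "Emit:" as name(argument=value, ...) on one line, values as JSON. send_rows: Moves the arm, as the interface text tells. Its arguments: {"type":"object","properties":{"travel":{"type":"array","items":{"type":"array","items":{"type":"number"}}},"twist":{"type":"array","items":{"type":"number"}},"fingers":{"type":"array","items":{"type":"number"}},"newtons":{"type":"number"}},"required":["travel","twist","fingers"]}

```bash
mkdir -p pics; python3 - <<'E'
from workcell import manip, cams
import cv2,numpy as np
a=cams.read_camera("scene");b=cams.read_camera("top")
cv2.imwrite("pics/s.png",a);cv2.imwrite("pics/t.png",cv2.resize(b,(800,600),interpolation=cv2.INTER_CUBIC))
for n in("scene","top"):
    print({k:(np.round(v,4).tolist() if not isinstance(v,str) else v) for k,v in cams.camera_info(n).items()})
s=manip.get_state();print(s)
E
```

```text
{'fx': 383.3245, 'fy': 383.3245, 'cx': 253.122, 'cy': 192.0768, 'camera_from_world': [[-0.0856, 0.9961, 0.0228, 0.1202], [-0.5291, -0.0649, 0.8461, 0.2073], [0.8442, 0.0604, 0.5326, -1.5711], [0.0, 0.0, 0.0, 1.0]]}
{'fx': 391.7535, 'fy': 391.7535, 'cx': 248.7802, 'cy': 192.1692, 'camera_from_world': [[0.0036, -0.9999, -0.0123, -0.0728], [0.9983, 0.0029, 0.0586, -0.5544], [-0.0586, -0.0125, 0.9982, -1.3538], [0.0, 0.0, 0.0, 1.0]]}
{'clock': 0.1, 'joint_pos': array([-1.37038759e+00,  3.13420405e-01,  1.49834985e+00, -7.59197453e-07,
        1.33098707e+00, -2.23412911e-01]), 'qvel': array([ 0.00021569, -0.00076821, -0.003537  ,  0.00085412, -0.00025139,
       -0.00083417]), 'joint_efforts': array([ 3.30047937e-03, -4.12899971e+01, -2.60139906e+01, -1.44711880e-04,
        3.04896421e-03, -5.06263439e-05]), 'eef_pos': array([ 0.21584197, -0.47833521,  0.23078305]), 'eef_rot': array([ 9.77630615e-01,  2.10328414e-01,  6.32930991e-06, -5.82304846e-04]), 'contact_force': array([ 0.73359708, -0.40528297, -0.67506261]), 'wrist_torque': array([ 0.03032234, -0.00023586,  0.01659407]), 'finger_force': 0.0, 'gripper_width': 0.0855283786467329}
```

View pics/t.png

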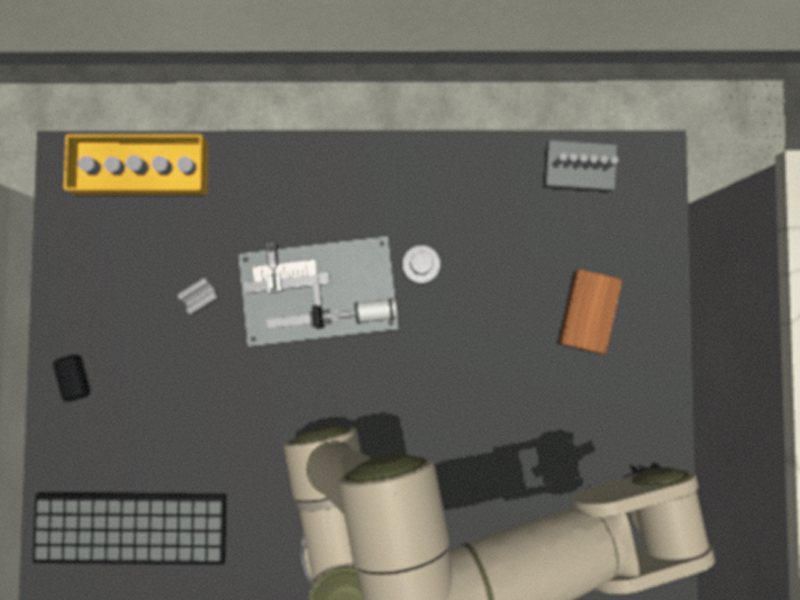

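View pics/s.png

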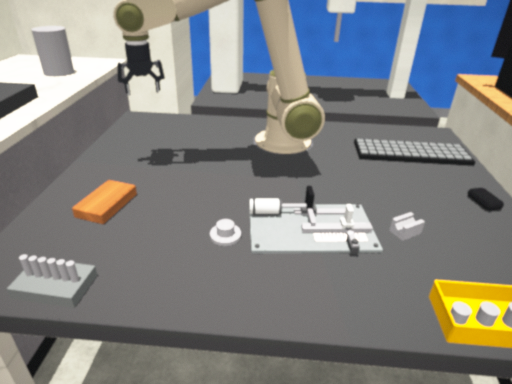

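The top view shows the gauge plate with corners near (239,254), (388,237), (398,327) and (247,346). The paddle is at (318,317), the pointer and marker around (272,262), the V-block at (197,296) and the flange at (421,264). Next I'll fit the gauge pose and enlarge.

```bash
cat > h.py <<'E'
from workcell import manip, cams
import cv2,numpy as np
from scipy.spatial.transform import Rotation as R
def world(info,uv,z):
    T=np.array(info["camera_from_world"]);d=np.array([(uv[0]-info["cx"])/info["fx"],-(uv[1]-info["cy"])/info["fy"],-1])
    o=-T[:3,:3].T@T[:3,3];w=T[:3,:3].T@d
    return o+w*(z-o[2])/w[2]
def fit(src,dst): # 2D rigid src->dst
    s,d=np.array(src),np.array(dst);a=s-s.mean(0);b=d-d.mean(0)
    th=np.arctan2((a[:,0]*b[:,1]-a[:,1]*b[:,0]).sum(),(a*b).sum())
    M=np.array([[np.cos(th),-np.sin(th)],[np.sin(th),np.cos(th)]])
    t=d.mean(0)-M@s.mean(0);return th,t,M,(s@M.T+t-d)
E
python3 - <<'E'
from h import *
i=cams.camera_info("top");k=512/800
px=[(239,254),(388,237),(398,327),(247,346)]
g=np.array([(-150,120),(190,120),(190,-90),(-150,-90)])/1000
w=[world(i,(u*k,v*k),.012)[:2] for u,v in px]
th,t,M,r=fit(g,w);print(th,t,(r*1000).round(1))
for n,u,z in(("paddle",(318,317),.06),("tab",(275,263),.09)):
    p=world(i,(u[0]*k,u[1]*k),z)[:2];print(n,p,M.T@(p-t))
b=cv2.imread("pics/t.png");
img=cams.read_camera("top")[140:235,140:265];cv2.imwrite("pics/tc.png",cv2.resize(img,(800,600),interpolation=cv2.INTER_CUBIC))
E
```

```text
-1.4521541126654611 [0.55848521 0.10638211] [[ 1.2  1.7]
 [ 2.2  0.8]
 [-3.4 -1. ]
 [ 0.  -1.5]]
paddle [0.51533976 0.0813822 ] [ 0.0197173  -0.04580125]
tab [0.62907356 0.17040034] [-0.05521307  0.07766959]
```

View pics/tc.png

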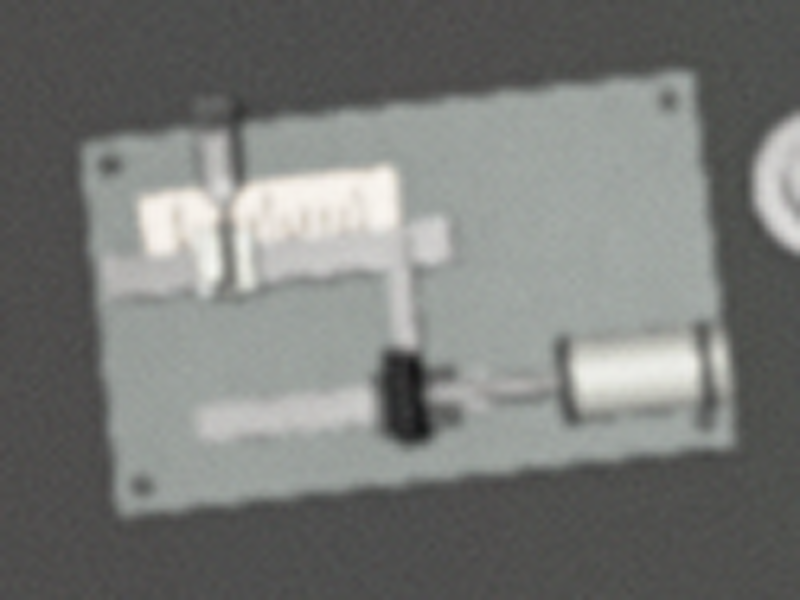

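The enlarged view shows the marker and pointer tips together near crop (225,200), the tab at about x 215–235, the cross arm at (400,300), and the black paddle at (405,395). The pointer is now close to the marker. I'll move the wrist over it.

Emit:
send_rows(travel=[[3.8,-2.7,0],[7.6,-5.4,0],[11.4,-8.1,0],[15.2,-10.8,0],[19,-13.5,0],[22.8,-16.2,0],[26.6,-18.9,0],[30.4,-21.6,0]], twist=[0.04,0.08,0.12,0.16,0.2,0.24,0.28,0.305], fingers=[1,1,1,1,1,1,1,1])

```text
clock: 0.95
eef_pos: [0.4047, -0.1548, 0.2313]
eef_rot: [0.998, 0.059, 0.0, 0.0]
contact_force: [0.6, -0.8, 0.4]
gripper_width: 0.0855
finger_force: 0.0
```

Emit:
send_rows(travel=[[2.7,-3.8,0],[5.4,-7.6,0],[8.1,-11.4,0],[10.8,-15.2,0],[13.5,-19,0],[16.2,-22.8,0],[19,-26.6,0],[20,-29,0]], twist=[0,0,0,0,0,0,0,0], fingers=[1,1,1,1,1,1,1,1])

```text
clock: 1.75
eef_pos: [0.5692, 0.1578, 0.2305]
eef_rot: [0.998, 0.06, -0.0, -0.0]
contact_force: [0.0, -0.2, 1.8]
gripper_width: 0.0854
finger_force: 0.0
```

```bash
python3 - <<'E'
from h import *
s=manip.get_state();print(s["clock"],s["eef_pos"],s["eef_rot"],s["contact_force"],s["joint_pos"])
i=cams.camera_info("wrist");a=cams.read_camera("wrist");np.save("w1.npy",i,allow_pickle=True)
cv2.imwrite("pics/w1.png",cv2.resize(a,(800,600),interpolation=cv2.INTER_CUBIC))
print(i["fx"],i["cx"],i["cy"],np.round(i["camera_from_world"],4),list(i))
E
```

```text
1.75 [0.56923872 0.15779491 0.23047558] [ 9.98182342e-01  6.02652091e-02 -2.97080638e-04 -1.67608600e-04] [ 0.0273816  -0.16983152  1.82447737] [7.20844890e-02 4.60274780e-01 1.28847631e+00 3.47648478e-04
 1.39343175e+00 1.52221587e+00]
275.2980811865717 253.22939094659358 193.1077708229924 [[ 1.212e-01 -9.926e-01 -6.000e-04  8.760e-02]
 [ 9.511e-01  1.163e-01 -2.862e-01 -5.212e-01]
 [ 2.841e-01  3.410e-02  9.582e-01 -5.450e-01]
 [ 0.000e+00  0.000e+00  0.000e+00  1.000e+00]] ['fx', 'fy', 'cx', 'cy', 'camera_from_world']
```

View pics/w1.png

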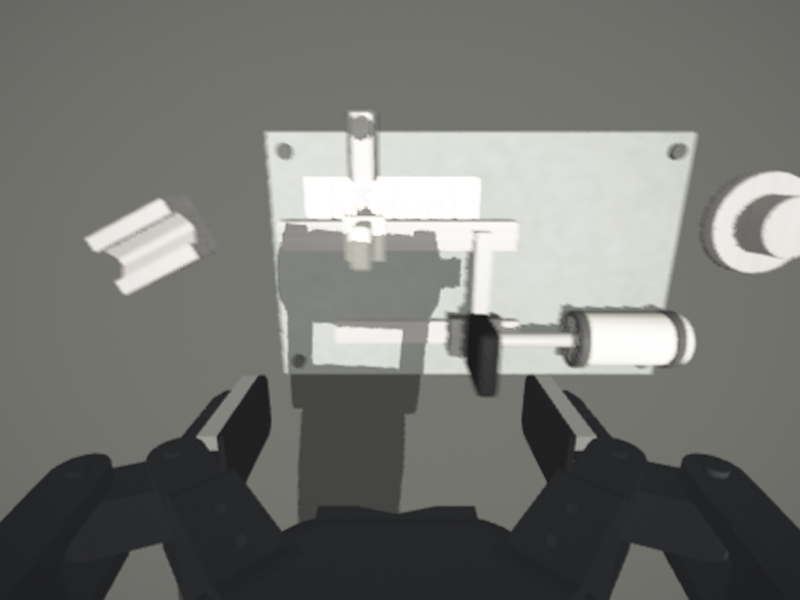

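The wrist view shows plate corners at (264,132), (697,132) and (284,374), the tab around (361,250), and the paddle at (483,355). The pointer and marker tips are near (364,190), so I'll enlarge there.

```bash
python3 - <<'E'
from h import *
i=cams.camera_info("wrist");a=cams.read_camera("wrist")
c=a[60:180,165:325].astype(float)
c=(255*(c/255)**1.8).astype(np.uint8)
cv2.imwrite("pics/w2.png",cv2.resize(c,(800,600),interpolation=cv2.INTER_CUBIC))
k=.64
px=[(264.5,132),(697,132),(284,374)];g=np.array([(-150,120),(190,120),(-150,-90)])/1000
w=[world(i,(u*k,v*k),.012)[:2] for u,v in px]
th,t,M,r=fit(g,w);print(th,t,(r*1000).round(1))
# px of key gauge points
E
```

```text
-1.4486068495714675 [0.55755735 0.11200229] [[ 0.6  0.5]
 [ 0.4 -0.9]
 [-1.   0.4]]
```

View pics/w2.png

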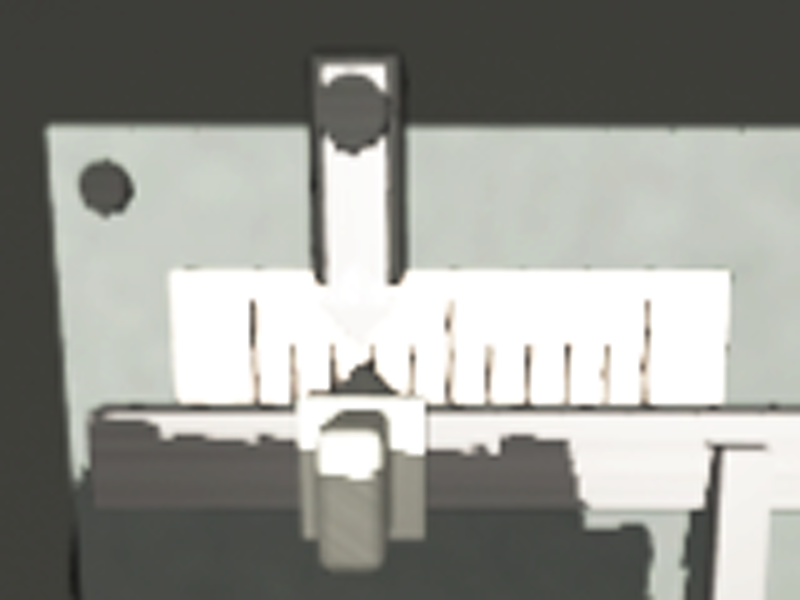

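The crop shows the pointer tip at (366,355), the marker tip at (360,345), the tab top centre near (352,552), the dog face edge at about x 718, and the zero graduation at x 647.

```bash
python3 - <<'E'
from h import *
i=cams.camera_info("wrist");s=manip.get_state()
t=np.array([.55756,.1120]);th=-1.4486;M=np.array([[np.cos(th),-np.sin(th)],[np.sin(th),np.cos(th)]])
f=lambda u,v:(165+u/5,60+v/5)
G=lambda p:(M.T@(p[:2]-t)*1000).round(1)
for n,u,z in(("ptip",f(366,355),.036),("mtip",f(360,345),.036),("screw",f(353,110),.044),("tabtop",f(352,553),.091),("tab near edge",f(352,568),.091),("dog",f(720,450),.044),("g0",f(646,380),.013),("g100",f(254,380),.013),
 ("paddle bottom-right top",(495*.64,395*.64),.092),("pad left",(478*.64,395*.64),.092)):
    print(n,G(world(i,u,z)))
print("tcp",G(s["eef_pos"]),s["eef_pos"])
E
```

```text
ptip [-62.2  64.5]
mtip [-63.6  66.8]
screw [-63.9 118.4]
tabtop [-62.8  27.9]
tab near edge [-62.8  24.7]
dog [22.2 43. ]
g0 [ 8.4 56.7]
g100 [-92.4  56.6]
paddle bottom-right top [ 28.3 -67.2]
pad left [ 15.9 -67.2]
tcp [-44.2  16.5] [0.56851226 0.15788286 0.23034197]
```

Emit:
send_rows(travel=[[2.4,-1.9,0],[2.4,-1.9,4],[2.4,-1.9,8],[2.4,-1.9,11],[2.4,-1.9,14],[2.4,-1.9,16],[2.4,-1.9,17.2],[2.4,-1.9,17.2]], twist=[0,0,0,0,0,0,0,0], fingers=[1,1,1,1,1,1,1,1])

```text
clock: 2.65
eef_pos: [0.5892, 0.176, 0.058]
eef_rot: [0.998, 0.059, -0.001, 0.0]
contact_force: [-0.0, 0.4, 0.1]
gripper_width: 0.0855
finger_force: 0.0
```

```bash
python3 - <<'E'
from h import *
s=manip.get_state();i=cams.camera_info("wrist");a=cams.read_camera("wrist")
t=np.array([.55756,.1120]);th=-1.4486;M=np.array([[np.cos(th),-np.sin(th)],[np.sin(th),np.cos(th)]])
print((M.T@(s["eef_pos"][:2]-t)*1000).round(1),s["eef_pos"],s["contact_force"])
cv2.imwrite("pics/w3.png",cv2.resize(a,(800,600),interpolation=cv2.INTER_CUBIC))
E
```

```text
[-59.7  39.3] [0.58924536 0.17603584 0.05804841] [-0.03807511  0.44044598  0.14634074]
```

View pics/w3.png

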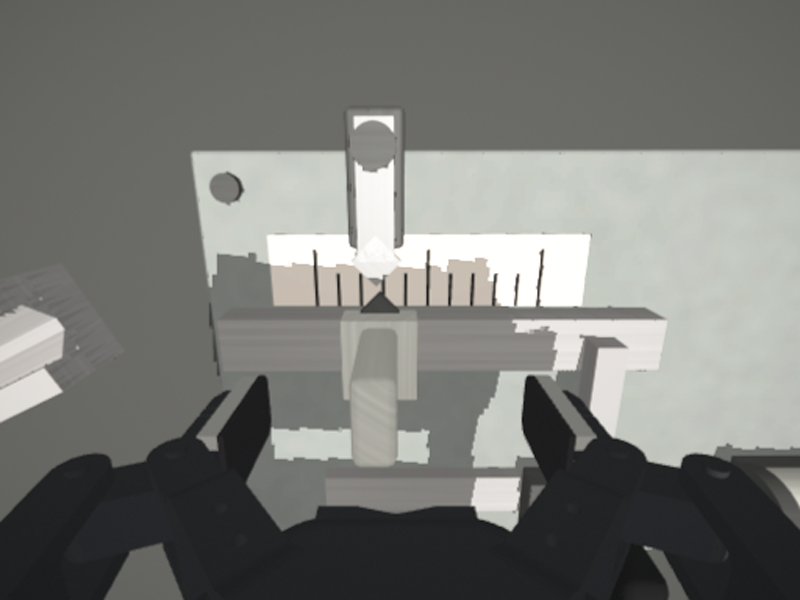

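The fingers straddle the tab, with the tab at x≈374 px against the gripper centre at ≈397. I'll shift slightly and grip.

Emit:
send_rows(travel=[[0,-0.5,0],[0,-0.5,0],[0,-0.5,0],[0,-0.5,0],[0,-0.5,0],[0,-0.5,0],[0,-0.5,0],[0,-0.5,0]], twist=[0,0,0,0,0,0,0,0], fingers=[1,-1,-1,-1,-1,-1,-1,-1], newtons=20)

```text
clock: 3.5
eef_pos: [0.5894, 0.1817, 0.0595]
eef_rot: [0.998, 0.059, 0.0, -0.0]
contact_force: [0.2, 0.1, 1.4]
gripper_width: 0.014
finger_force: 24.7
```

Emit:
send_rows(travel=[[0,0.6,0],[0,1.5,0],[0,2.5,0],[0,3.5,0],[0,4.5,0],[0,5.4,0],[0,6.2,0],[0,6.5,0]], twist=[0,0,0,0,0,0,0,0], fingers=[-1,-1,-1,-1,-1,-1,-1,-1])

```text
clock: 4.3
eef_pos: [0.5973, 0.1161, 0.0594]
eef_rot: [0.998, 0.059, 0.0, 0.0]
contact_force: [0.2, 1.9, 3.1]
gripper_width: 0.0139
finger_force: 25.0
```

Emit:
send_rows(travel=[[0,0.1,0],[0,0.2,0],[0,0.3,0],[0,0.3,0]], twist=[0,0,0,0], fingers=[-1,-1,-1,-1])

```text
clock: 4.7
eef_pos: [0.5976, 0.1142, 0.0594]
eef_rot: [0.998, 0.059, 0.0, 0.0]
contact_force: [0.8, 0.2, 4.8]
gripper_width: 0.0134
finger_force: 25.0
```

```bash
python3 - <<'E'
from h import *
s=manip.get_state();i=cams.camera_info("wrist");a=cams.read_camera("wrist")
print(s["eef_pos"],s["contact_force"],s["gripper_width"])
cv2.imwrite("pics/w4.png",cv2.resize(a,(800,600),interpolation=cv2.INTER_CUBIC))
E
```

```text
[0.59755696 0.1142413  0.05940174] [0.77164239 0.21669747 4.7799652 ] 0.013379098891263983
```

View pics/w4.png

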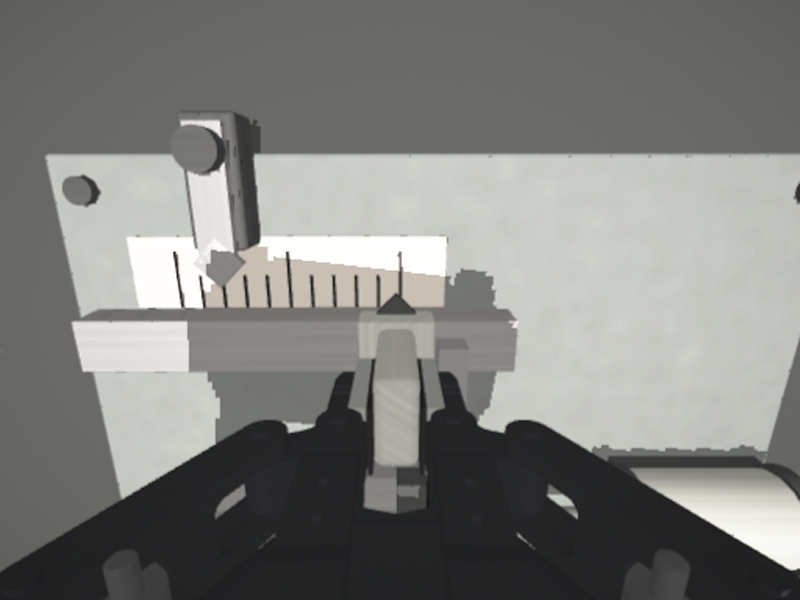

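The pointer tip is at (395,297) with the zero line at about x 401, so the gap to the cross arm is about 2 mm. I'll continue gently until contact.

Emit:
send_rows(travel=[[0,0.1,0],[0,0.2,0],[0,0.2,0],[0,0.2,0]], twist=[0,0,0,0], fingers=[-1,-1,-1,-1])

```text
clock: 5.15
eef_pos: [0.5978, 0.1124, 0.0594]
eef_rot: [0.998, 0.059, 0.0, -0.0]
contact_force: [1.1, 3.1, 5.5]
gripper_width: 0.0136
finger_force: 25.2
```

Emit:
send_rows(travel=[[0,0.1,0],[0,0.1,0],[0,0.1,0],[0,0.1,0]], twist=[0,0,0,0], fingers=[-1,-1,-1,-1])

```text
clock: 5.55
eef_pos: [0.5978, 0.1123, 0.0594]
eef_rot: [0.998, 0.059, 0.0, -0.001]
contact_force: [2.2, 7.8, 5.8]
gripper_width: 0.0139
finger_force: 25.2
```

Contact at zero: motion stopped and the force is building. I'll unload, release, lift, and cross to the paddle.

Emit:
send_rows(travel=[[0,-0.1,0],[0,-0.1,0],[0,-0.1,0],[0,-0.1,0],[0,-0.1,0],[0,-0.1,-2],[0,-0.1,-5],[0,-0.1,-8]], twist=[0,0,0,0,0,0,0,0], fingers=[-1,0,0,0,0,0,0.5,1])

```text
clock: 6.35
eef_pos: [0.5974, 0.112, 0.1399]
eef_rot: [0.998, 0.059, -0.001, 0.0]
contact_force: [0.2, -0.5, 0.0]
gripper_width: 0.0702
finger_force: 0.0
```

Emit:
send_rows(travel=[[-3,0.5,0],[-6,1.0,0],[-8.5,1.5,0],[-8.5,1.5,0],[-8.5,1.5,0]], twist=[0,0,0,0,0], fingers=[1,1,1,1,1])

```text
clock: 6.85
eef_pos: [0.5154, 0.0871, 0.1397]
eef_rot: [0.998, 0.059, 0.0, 0.0]
contact_force: [0.8, -0.4, 0.1]
gripper_width: 0.0854
finger_force: 0.0
```

```bash
python3 - <<'E'
from h import *
s=manip.get_state();i=cams.camera_info("wrist");a=cams.read_camera("wrist")
t=np.array([.55756,.1120]);th=-1.4486;M=np.array([[np.cos(th),-np.sin(th)],[np.sin(th),np.cos(th)]])
print((M.T@(s["eef_pos"][:2]-t)*1000).round(1),s["eef_pos"],s["contact_force"],s["gripper_width"])
cv2.imwrite("pics/w5.png",cv2.resize(a,(800,600),interpolation=cv2.INTER_CUBIC))
E
```

```text
[ 19.6 -44.9] [0.51535883 0.08708644 0.13965942] [ 0.82182831 -0.39701553  0.10074632] 0.08542791969522501
```

View pics/w5.png

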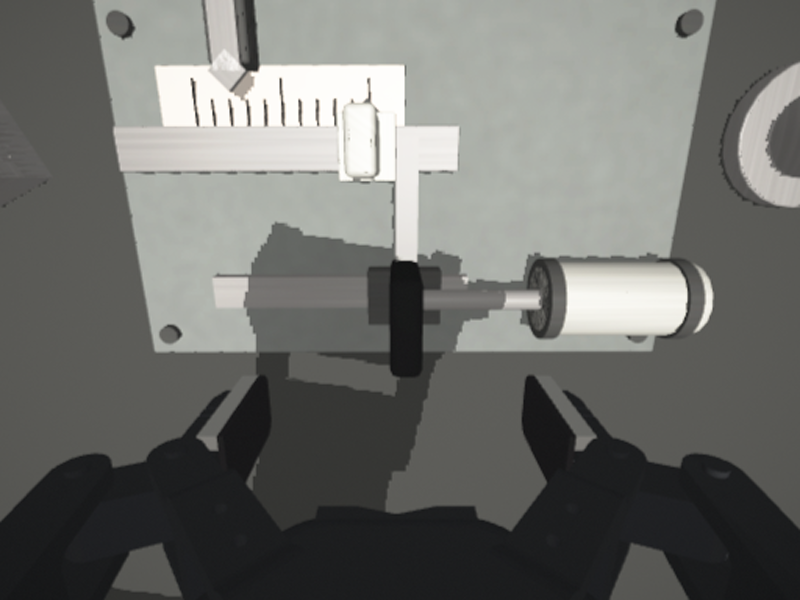

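The pointer's saddle now sits against the cross arm. The paddle top centre is at (405,360), slightly right of the gripper centre at 396. I'll descend and grip the paddle.

Emit:
send_rows(travel=[[0,0.4,2],[0,0.4,5],[0,0.4,7.5],[0,0.4,8.4],[0,0.4,8.4],[0,0.4,8.4]], twist=[0,0,0,0,0,0], fingers=[1,1,1,1,1,0.0])

```text
clock: 7.5
eef_pos: [0.5164, 0.0833, 0.0562]
eef_rot: [0.998, 0.059, 0.001, 0.0]
contact_force: [0.3, 0.6, 0.4]
gripper_width: 0.0732
finger_force: 0.0
```

Emit:
send_rows(travel=[[0,0,0],[0,0,0],[0,0,0],[0,0,0],[0,0,0],[0,0,0],[0,0,0]], twist=[0,0,0,0,0,0,0], fingers=[-1,-1,-1,-1,-1,-1,-1], newtons=50)

```text
clock: 8.2
eef_pos: [0.5158, 0.0828, 0.0558]
eef_rot: [0.998, 0.059, 0.0, 0.0]
contact_force: [-2.3, -5.1, 5.8]
gripper_width: 0.0152
finger_force: 50.2
```

Emit:
send_rows(travel=[[0,-0.4,0],[0,-1.2,0],[0,-2.1,0],[0,-3,0],[0,-3.9,0],[0,-4.8,0],[0,-5.6,0],[0,-6,0]], twist=[0,0,0,0,0,0,0,0], fingers=[-1,-1,-1,-1,-1,-1,-1,-1])

```text
clock: 9.0
eef_pos: [0.5086, 0.142, 0.0558]
eef_rot: [0.998, 0.06, 0.0, 0.001]
contact_force: [-2.4, -12.6, 6.7]
gripper_width: 0.0152
finger_force: 50.4
```

Emit:
send_rows(travel=[[0,-0.2,0],[0,-0.4,0],[0,-0.6,0],[0,-0.6,0]], twist=[0,0,0,0], fingers=[-1,-1,-1,-1])

```text
clock: 9.4
eef_pos: [0.5079, 0.1476, 0.0558]
eef_rot: [0.998, 0.059, 0.0, 0.001]
contact_force: [-2.7, -11.4, 7.4]
gripper_width: 0.0154
finger_force: 50.4
```

```bash
python3 - <<'E'
from h import *
s=manip.get_state();i=cams.camera_info("wrist");a=cams.read_camera("wrist")
t=np.array([.55756,.1120]);th=-1.4486;M=np.array([[np.cos(th),-np.sin(th)],[np.sin(th),np.cos(th)]])
print((M.T@(s["eef_pos"][:2]-t)*1000).round(1),s["eef_pos"],s["contact_force"],s["gripper_width"])
c=a[0:150,140:340];cv2.imwrite("pics/w6.png",cv2.resize(c,(800,600),interpolation=cv2.INTER_CUBIC))
E
```

```text
[-41.3 -44.9] [0.50794537 0.14755279 0.05578158] [ -2.66726673 -11.41683363   7.36862729] 0.015440951283244077
```

View pics/w6.png

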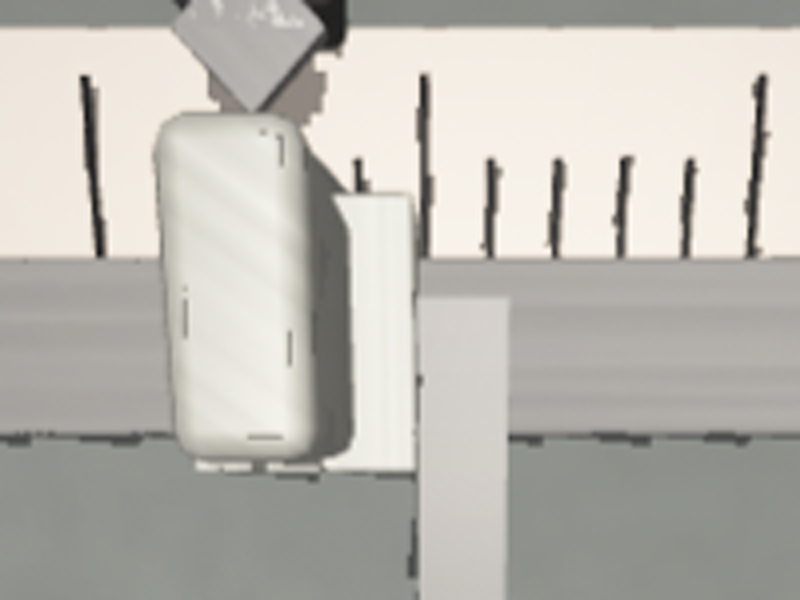

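The crop shows the marker tip at (253,112) and the dog face edge at about x 417 at row 320; the tab hides the pointer tip.

```bash
python3 - <<'E'
from h import *
i=cams.camera_info("wrist")
t=np.array([.55756,.1120]);th=-1.4486;M=np.array([[np.cos(th),-np.sin(th)],[np.sin(th),np.cos(th)]])
G=lambda u,v,z:(M.T@(world(i,(140+u/4,v/4),z)[:2]-t)*1000).round(1)
print("marker",G(253,112,.036),"dog",G(417,320,.044),"saddle edge",G(414,200,.046),"tabtop",G((163+302)/2,155,.091),G(248,430,.091))
for u,v in((99,255),(425,255),(752,255)):print(G(u,v,.013))
E
```

```text
marker [-67.   67.8] dog [-45.6  41.7] saddle edge [-45.8  55.5] tabtop [-60.2  50.4] [-60.2  27.5]
[-95.4  54.3]
[-45.2  54.2]
[ 5.3 54.1]
```

Emit:
send_rows(travel=[[0,-0.2,0],[0,-0.4,0],[0,-0.55,0],[0,-0.65,0],[0,-0.65,0],[0,-0.65,0],[0,-0.65,0],[0,-0.65,0]], twist=[0,0,0,0,0,0,0,0], fingers=[-1,-1,-1,-1,-1,-1,-1,-1])

```text
clock: 10.25
eef_pos: [0.5072, 0.1538, 0.0558]
eef_rot: [0.998, 0.059, 0.0, 0.001]
contact_force: [-2.3, -12.9, 7.0]
gripper_width: 0.0156
finger_force: 50.4
```

```bash
python3 - <<'E'
from h import *
i=cams.camera_info("wrist");a=cams.read_camera("wrist");s=manip.get_state()
t=np.array([.55756,.1120]);th=-1.4486;M=np.array([[np.cos(th),-np.sin(th)],[np.sin(th),np.cos(th)]])
print((M.T@(s["eef_pos"][:2]-t)*1000).round(1),s["contact_force"],s["clock"])
np.save("i7.npy",i)
c=a[0:150,140:340];cv2.imwrite("pics/w7.png",cv2.resize(c,(800,600),interpolation=cv2.INTER_CUBIC))
E
```

```text
[-47.6 -44.9] [ -2.59029683 -11.1432572    7.37109679] 10.3
```

View pics/w7.png

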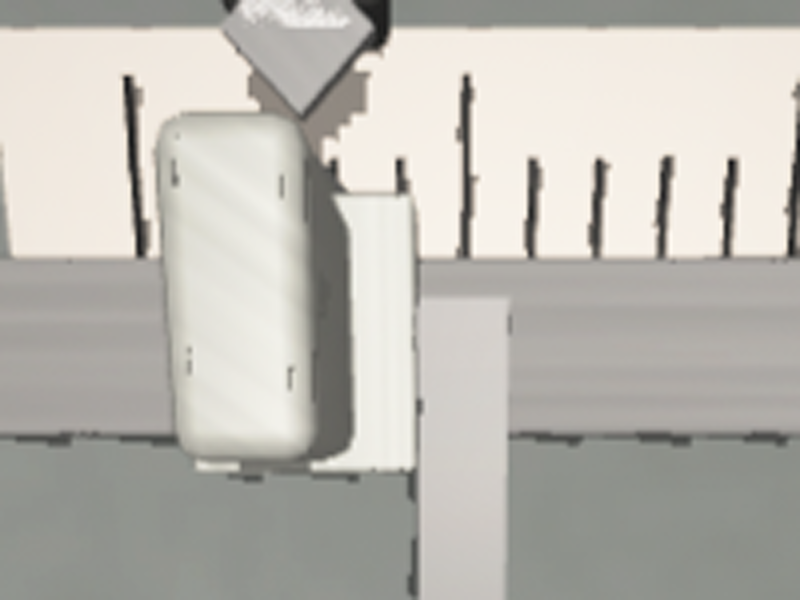

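The marker tip is now at (301,114), and the computed pointer tip at about −66.9 agrees with the marker at −67. I'll hold, then ease home.

Emit:
send_rows(travel=[[0,0,0],[0,0,0],[0,0,0],[0,0,0],[0,0,0],[0,0,0],[0,0,0],[0,0,0]], twist=[0,0,0,0,0,0,0,0], fingers=[-1,-1,-1,-1,-1,-1,-1,-1])

```text
clock: 11.1
eef_pos: [0.5072, 0.1538, 0.0558]
eef_rot: [0.998, 0.059, 0.0, 0.001]
contact_force: [-2.7, -12.5, 7.4]
gripper_width: 0.0153
finger_force: 50.4
```

Emit:
send_rows(travel=[[0,0.1,0],[0,0.3,0],[0,0.6,0],[0,0.9,0],[0,1.2,0],[0,1.5,0],[0,1.8,0],[0,2.1,0]], twist=[0,0,0,0,0,0,0,0], fingers=[-1,-1,-1,-1,-1,-1,-1,-1])

```text
clock: 11.9
eef_pos: [0.5097, 0.1331, 0.0558]
eef_rot: [0.998, 0.059, 0.0, 0.001]
contact_force: [-2.5, -9.4, 6.8]
gripper_width: 0.0155
finger_force: 50.4
```

Emit:
send_rows(travel=[[0,0.3,0],[0,0.6,0],[0,0.9,0],[0,1.2,0],[0,1.5,0],[0,1.8,0],[0,2.1,0],[0,2.4,0]], twist=[0,0,0,0,0,0,0,0], fingers=[-1,-1,-1,-1,-1,-1,-1,-1])

```text
clock: 12.7
eef_pos: [0.5125, 0.1096, 0.0558]
eef_rot: [0.998, 0.059, 0.0, 0.001]
contact_force: [-2.0, -6.8, 6.2]
gripper_width: 0.0156
finger_force: 50.3
```

Emit:
send_rows(travel=[[0,0.3,0],[0,0.6,0],[0,0.9,0],[0,1.2,0],[0,1.5,0],[0,1.8,0],[0,2.1,0],[0,2.3,0]], twist=[0,0,0,0,0,0,0,0], fingers=[-1,-1,-1,-1,-1,-1,-1,-1])

```text
clock: 13.5
eef_pos: [0.5152, 0.0871, 0.0558]
eef_rot: [0.998, 0.059, 0.0, 0.0]
contact_force: [-1.3, -3.9, 6.0]
gripper_width: 0.0153
finger_force: 50.3
```

Emit:
send_rows(travel=[[0,0.1,0],[0,0.2,0],[0,0.3,0],[0,0.4,0],[0,0.4,0]], twist=[0,0,0,0,0], fingers=[-1,-1,-1,-1,-1])

```text
clock: 14.0
eef_pos: [0.5157, 0.0832, 0.0558]
eef_rot: [0.998, 0.059, 0.0, 0.0]
contact_force: [-1.8, -4.5, 5.9]
gripper_width: 0.0156
finger_force: 50.3
```

The spring still pulls −4.5 N, so I'll continue in tiny steps until it meets the stop.

Emit:
send_rows(travel=[[0,0.05,0],[0,0.1,0],[0,0.1,0]], twist=[0,0,0], fingers=[-1,-1,-1])

```text
clock: 14.3
eef_pos: [0.5158, 0.0824, 0.0558]
eef_rot: [0.998, 0.059, 0.0, 0.0]
contact_force: [-2.1, -3.9, 6.1]
gripper_width: 0.0154
finger_force: 50.3
```

Emit:
send_rows(travel=[[0,0.05,0],[0,0.1,0],[0,0.1,0]], twist=[0,0,0], fingers=[-1,-1,-1])

```text
clock: 14.6
eef_pos: [0.5158, 0.0823, 0.0558]
eef_rot: [0.998, 0.059, 0.0, -0.0]
contact_force: [-2.1, 2.5, 6.4]
gripper_width: 0.0153
finger_force: 50.3
```

At the stop (force reversed). Release, lift and back off.

Emit:
send_rows(travel=[[0,0,0],[0,0,0],[0,0,0],[0,0,0],[0,0,0],[0,0,-3],[0,0,-7],[0,0,-11]], twist=[0,0,0,0,0,0,0,0], fingers=[-0.3,0,0.3,0.3,0.3,0.3,0.3,0.3], newtons=20)

```text
clock: 15.4
eef_pos: [0.5153, 0.0817, 0.1665]
eef_rot: [0.998, 0.059, -0.0, -0.0]
contact_force: [0.6, 0.6, 0.7]
gripper_width: 0.0556
finger_force: 0.0
```

Emit:
send_rows(travel=[[3,-2,-2],[7,-5,-4],[7,-5,-6],[7,-5,-6]], twist=[0,0,0,0], fingers=[0.3,0.3,0.3,0.3])

```text
clock: 15.8
eef_pos: [0.5805, 0.1405, 0.2273]
eef_rot: [0.998, 0.06, 0.002, 0.0]
contact_force: [-0.0, -0.0, 0.3]
gripper_width: 0.0552
finger_force: 0.0
```

```bash
python3 - <<'E'
from h import *
i=cams.camera_info("wrist");a=cams.read_camera("wrist");s=manip.get_state()
print(s["eef_pos"],s["contact_force"],s["clock"])
cv2.imwrite("pics/w8.png",cv2.resize(a[40:280,140:460],(800,600),interpolation=cv2.INTER_CUBIC))
E
```

```text
[0.57954063 0.13982501 0.22559142] [-0.63586939  0.08104794 -0.87327827] 15.85
```

View pics/w8.png

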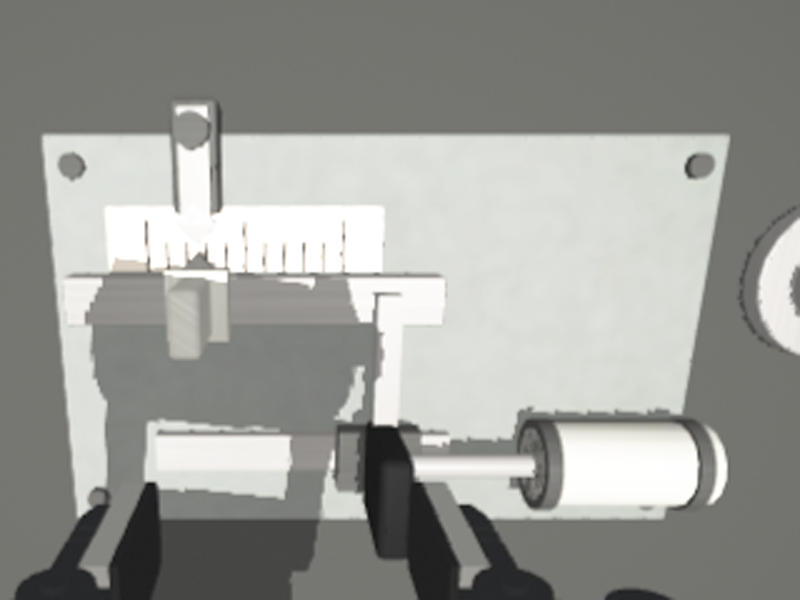

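The pointer tip at (199,253) is level with the marker tip at about (197,247), the handle is home, and the gripper is clear.

```bash
python3 -c "
from workcell import manip
print(manip.sign_off())"
```

```text
the job is handed in; nothing more can be done
None
```

The job is handed in: I slid the pointer back to zero, pulled the handle until its tip was level with the marker, held it for over a second, and eased the handle home against its stop. The last picture shows the pointer standing at the marker; I touched none of the loose things, and the run took about 16 s of the 51 s allowed.

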